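Close the tablet mill to its half-way position and hold it

ROBOT

A 6-joint arm with a two-finger parallel gripper is mounted at the origin on the work surface. World frame = base frame: x ahead of the robot, y to its left, z up, the work surface at z = 0. Lengths are in m, angles in rad, forces in N, time in s.
With the tool pointing down it reaches from about 0.325 to 0.9 m from the base axis. Payload 6.1 kg.
Tool frame: the origin (TCP) lies midway between the tips of the shut fingers; the grasp point (between the pads) lies 19 mm behind it; z points along the fingers, y is the line along which they close (so a half turn about z gives the same grasp; the last joint's range is limited). The gripper opens to 85 mm and grips with 20 to 120 N. Pads are 22 mm wide; open, the fingers measure 114 mm over their backs; the gripper's body (76 mm by 85 mm) begins 54 mm behind the grasp point. The pads swing forward as they close: fully open they stand 13 mm farther back than shut.
Start: joints at [-1.235, 0.22, 1.526, -0, 1.395, -0.126], TCP at [0.278, -0.56, 0.231] pointing down, gripper open.
Joint ranges: [-2.98, 2.98], [-0.91, 2.08], [0.09, 2.57], [-1.24, 4.39], [0.2, 2.65], [-2.68, 2.68]. Speed limits (rad/s): [2.57, 2.57, 3.01, 3.14, 3.14, 3.14].

INTERFACE

Orientations are given as [roll, pitch, yaw] about the fixed x, y, z axes, in that order (R = Rz(yaw) Ry(pitch) Rx(roll)).
In Python, from plant import movep, move_l, set_joints, gripper_to, hold, inverse_kinematics, observe, get_image, get_calibration, Unreachable, job_done gives the robot as it stands. Calls block until the motion is done:
- movep(position, orientation): joint-space move of the TCP to a pose.
- move_l(position, feed=0.15, rotation=None, max_force=None): straight line of the TCP; rotation=None keeps the orientation; feed is the mean speed in m/s. With max_force (N) it stops when the force on the tool has changed by that much, and returns True; else False.
- set_joints(angles): joint-space move.
- gripper_to(opening, f_grip=None): finger opening in m; f_grip is the grip in N (None keeps the last); returns when the fingers have stopped.
- hold(seconds).
- inverse_kinematics(position, orientation): joint angles nearest the present ones, or None.
- observe(): the state.
- get_image(name): name is "scene" or "side" or "wrist"; returns (picture, depth): 400x640x3 uint8, red, green, blue; 400x640 float32, m along the optical axis (not along the pixel's ray), 0 where there is no reading.
- get_calibration(name): a dict with "intrinsics" (3x3 intrinsics, pixels), "world_from_camera" (4x4, takes a point from camera to world coordinates). Camera axes: x right, y down, z forward; pixel columns grow to the right and rows downward; lengths in m; the calibration is good to about 2 mm. The wrist camera is an equidistant fisheye: a pixel r from the principal point sees the ray r / f radians off the axis. A picture is of the moment at which its call begins: read the wrist's pose just before it. get_calibration takes no time and is no camera call; for the wrist camera it gives the pose at the moment of the call.
A pose or a line that the arm cannot do raises Unreachable and nothing moves.
- job_done(): hands the job in; it is judged then, once.
The state is a dict: "time_s": time; "q": joint angles; "joint_velocities": joint speeds; "joint_torque": joint torques, N m; "eef_pos": TCP position; "tcp_rot": TCP orientation; "ft_force": force on the tool from outside, world axes, zero at the start; "torque": the same for the moment, N m; "opening": finger opening in m; "grasp_force": force on a finger pad.
Only numpy, scipy, OpenCV 4.12 (cv2) and the standard library are available. Lean on these libraries where they do the work, as an engineer would, in place of code of your own. Each camera call takes 0.05 s, during which the arm holds its last target. There are 200 camera calls.

TASK

Take the pestle out of the tablet mill's cup and return it, standing fully home, to its own socket in the rack (the one whose hole fits its foot). Then drop the bayonet lid into the mill and twist it clockwise, seen from above, half of the way to the lock, to the single raised rib (40 degrees), without ever reaching the lock click at the double rib. The ring inside is sprung and pushes back, so finish while still gripping the lid and holding it seated at the half-way rib, and leave everything else on the table where it is.

Things in the scene. Friction and masses are not known exactly. Their poses are not given: they have to be found in the camera images.
- mill: Tablet mill, fixed: a white round cup, 104 mm across (124 mm at the foot), 100 mm high, inner floor 50 mm up, with a grey motor block 30 mm high low on its +x side (out to 105 mm from the axis). Origin on the cup's axis at table height, z up; the mouth's two entry gaps lie on its +x and -x sides.
- mill_mouth (a point): Centre of the mill's mouth, level with its rim 100 mm up; axes as the mill. A steel collar 8 mm thick, 53 mm bore, with two gaps about 15 mm wide at +x and -x for the lid's lugs. Let down with its lugs in the gaps, the lid rests with its flange on this rim, its middle 10 mm above this point; it then turns clockwise only.
- half_rib (a point): Top of the single raised dark rib on the mill's white rim, 45 mm from the axis, 0.70 rad clockwise (from above) of the +x gap: the half-way mark. A double rib at 1.40 rad marks the lock click; both are repeated on the opposite side.
- lid_center (a point): Middle of the loose bayonet lid (0.13 to 0.25 kg, starts upright on the table), on its axis, half-way up its 72 mm. From below: plug of 48 mm diameter with tapered foot (0 to 26 mm up) with lugs on its +x and -x sides (9 mm wide, out to 32 mm from the axis, 8 to 16 mm up); flange of 76 mm diameter (26 to 32 mm up); bar grip above. Either way round fits. z up.
- lid_grip (a point): Where to grip the lid, 22 mm above its middle: a black upright bar, 64 mm long along the lid's x axis (right above the lugs), 14 mm thick along y, 32 to 72 mm above the lid's foot. Axes as the lid.
- run_ring (a joint): Sprung ring inside the mill that the lugs push round clockwise, in rad: 0 at rest, otherwise the lid's twist less about 0.10 (about 0.60 with the lid at the half-way rib, 1.30 at the lock). It pushes back with 0.03 to 0.10 N m; let go, the lid is turned back.
- pestle_center (a point): Middle of the pestle (loose, steel, 0.11 to 0.23 kg), on its axis, half-way up its 100 mm. A round foot of 30 mm diameter (0 to 30 mm up), a neck of 16 mm, a cylindrical head of 24 mm diameter (66 to 100 mm up). It starts upright on the floor of the mill's cup, up to 8 mm off its axis, head and part of the neck above the mouth. z up.
- medium_socket_hole0 (a point): Centre of the mouth of the pestle's own socket: a 33 mm hole, 25 mm deep, in a white block 64 mm square, its top 43 mm above the table. z up, y along the row. The rack holds three such blocks at 80 mm spacing, in any order, told apart by hole size (and the dot on the label facing the robot). With the pestle home its middle is 25 mm above this point.
- small_socket_hole0 (a point): Centre of the mouth of the small socket (25 mm hole), the same block otherwise; the small pestle stands in it.
- large_socket_hole0 (a point): Centre of the mouth of the large socket (45 mm hole), the same block otherwise, empty.
- small_pestle_center (a point): Middle of the small pestle, 84 mm high with a foot of 22 mm, standing in the small socket; leave it.
- bottle: Bystander: white plastic bottle, 48 mm across, 85 mm high; origin under its centre.
- jar: Bystander: amber jar, 60 mm across, 75 mm high; origin under its centre.
- cup: Bystander: small open plastic pill cup, 36 mm across, 32 mm high; origin under its centre.
- carton: Bystander: paper carton 45 x 70 x 50 mm high; origin under its centre.
- spoon_grip (a point): Bystander: handle of a steel measuring spoon about 160 mm long lying on the table.
There are look-alikes about, which are no part of the job. Leave any pink or red look-alike of the part that bears lid_center alone.

How it is judged:
By the outcome, as a careful person would: the job done as asked, in the order asked, and still so for the second after the job is handed in, while the arm keeps its last pose, push and grip.
It also fails if it takes over 64 s, if anything falls off the work surface, if the arm or the gripper's body presses on something with over 40 N, if the wrist force passes 120 N, or if a joint passes its speed limit or range.

## Working session

There is one attempt and no reset: what is moved stays moved. The work goes in short steps, each a Python script; the robot and the scene stay as the last script left them, time stands still between calls to the robot, and variables do not carry over. Pictures are saved under pics/ and viewed, at most 10 in all, crops included, and the job is handed in when it is done.

```bash
ls; mkdir -p pics; cat > h.py <<'E'
import numpy as np, cv2
from plant import *
def snap(n):
    c=get_calibration(n); im,d=get_image(n); return im,d,np.array(c["intrinsics"]),np.array(c["world_from_camera"])
def cloud(d,K,T):
    v,u=np.mgrid[:d.shape[0],:d.shape[1]]
    p=np.stack([(u-K[0,2])/K[0,0]*d,(v-K[1,2])/K[1,1]*d,d],-1)
    return p@T[:3,:3].T+T[:3,3]
def save(n,im,s=1):
    cv2.imwrite(n,cv2.cvtColor(cv2.resize(im,None,fx=s,fy=s,interpolation=cv2.INTER_CUBIC),cv2.COLOR_RGB2BGR))
E
python3 - <<'E'
from h import *
for n in("scene","side"):
    im,d,K,T=snap(n); save(f"pics/{n}0.png",im,1.25); np.savez(f"{n}0.npz",im=im,d=d,K=K,T=T); print(n,K[0,0],T.round(3).tolist(),(d>0).mean())
o=observe();print(o)
E
```

```text
pics
scene 367.4493413347242 [[-0.456, 0.535, -0.711, 1.316], [0.89, 0.271, -0.367, 0.391], [-0.004, -0.8, -0.6, 0.713], [0.0, 0.0, 0.0, 1.0]] 0.9938515625
side 480.3826867855913 [[-0.901, -0.268, 0.341, 0.163], [-0.433, 0.579, -0.691, 0.87], [-0.012, -0.77, -0.638, 0.877], [0.0, 0.0, 0.0, 1.0]] 0.99634375
{'time_s': 0.1, 'q': array([-1.23509123e+00,  2.21134315e-01,  1.52749596e+00, -1.66891525e-06,
        1.39466705e+00, -1.26112245e-01]), 'joint_velocities': array([-1.65887674e-04, -8.65497668e-04, -1.67131598e-03,  2.04617730e-04,
       -8.72780250e-04, -1.30169988e-05]), 'joint_torque': array([ 1.28241863e-03, -4.98244464e+01, -3.90546584e+01, -1.17727977e-04,
        5.66218820e-03, -1.59280631e-05]), 'eef_pos': array([ 0.27829771, -0.55902743,  0.23031703]), 'tcp_rot': array([-3.13990131e+00, -2.12780880e-04,  4.61817451e-01]), 'ft_force': array([ 0.20146709, -0.03367755,  0.37382624]), 'torque': array([-0.00691374,  0.02435467, -0.01138498]), 'grasp_force': 0.0, 'opening': 0.0854324119205406}
```

View pics/scene0.png

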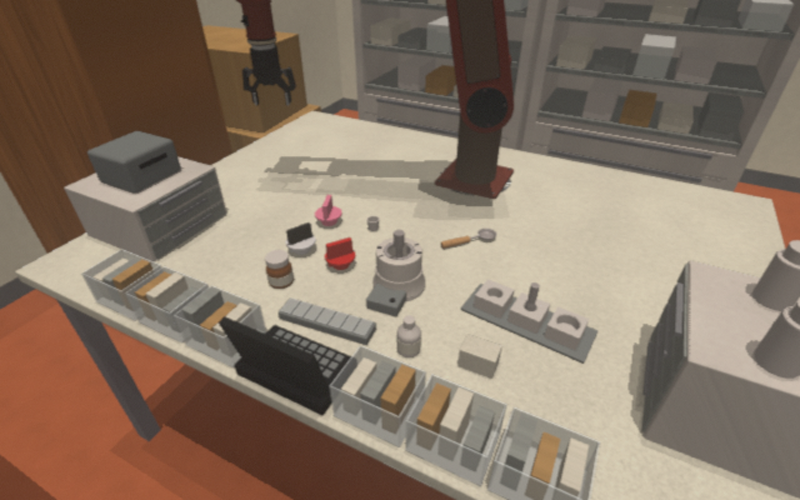

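View pics/side0.png

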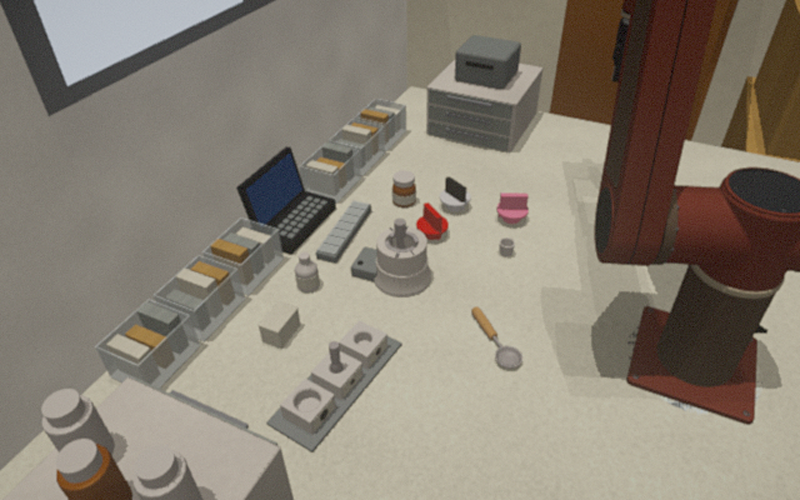

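Scene view (800-px scale): the mill is at (399,255) with the pestle head at (399,238). The lid candidates are white/black (300,240), red (340,253) and pink (328,212). The white flange with the black bar fits the description. In the rack, the small pestle stands in the middle block (531,310), and the empty holes are at (495,293) and (570,325). I'll measure these coarsely and crop to confirm.

```bash
python3 - <<'E'
from h import *
from scipy.optimize import least_squares
def circ(p,r=None):
    c0=p.mean(0)
    s=least_squares(lambda x:np.hypot(p[:,0]-x[0],p[:,1]-x[1])-x[2],[*c0,.03],loss='soft_l1',f_scale=.002).x
    return s
boxes={"scene":dict(mill=(365,225,435,300),lid=(280,215,320,262),rack=(458,275,600,360)),
 "side":dict(mill=(350,215,435,300),lid=(435,172,475,218),rack=(265,315,405,450))}
for n in boxes:
    z=np.load(n+"0.npz"); P=cloud(z["d"],z["K"],z["T"]); im=z["im"]
    B={k:(lambda b:(P[int(b[1]/1.25):int(b[3]/1.25),int(b[0]/1.25):int(b[2]/1.25)].reshape(-1,3)))(b) for k,b in boxes[n].items()}
    m=B["mill"]; head=m[m[:,2]>.135]; print(n,"pestle",head.mean(0),head[:,2].max(),np.ptp(head,0))
    r=m[(m[:,2]>.095)&(m[:,2]<.105)]; print(" rim",circ(r[:,:2]),len(r))
    mb=m[(m[:,2]>.025)&(m[:,2]<.034)]; print(" block",mb.mean(0))
    l=B["lid"]; b=l[l[:,2]>.066]; print(" bar",b.mean(0),len(b),np.linalg.svd(b[:,:2]-b[:,:2].mean(0))[2][0], np.ptp(b,0))
    f=l[(l[:,2]>.028)&(l[:,2]<.035)]; print(" flange",circ(f[:,:2]),len(f))
    k=B["rack"]; t=k[(k[:,2]>.038)&(k[:,2]<.048)]; print(" racktop",t.mean(0),np.linalg.svd(t[:,:2]-t[:,:2].mean(0))[2][0],len(t)); s=k[k[:,2]>.09]; print(" small",s.mean(0))
s=np.load("scene0.npz")["im"]; d=np.load("side0.npz")["im"]
a=cv2.resize(s[160:290,210:490],(784,364),interpolation=cv2.INTER_CUBIC); 
b=cv2.resize(d[140:210,200:480],(784,196),interpolation=cv2.INTER_CUBIC)
save("pics/c1.png",np.vstack([a,b]))
E
```

```text
scene pestle [0.70736237 0.07967809 0.23686281] 0.712728949363102 [0.74003852 0.38387571 0.57703493]
 rim [0.58539894 0.01789526 0.04162209] 487
 block [0.64925942 0.02412406 0.0298966 ]
 bar [ 0.6614445  -0.21563628  0.10578017] 134 [-0.75060486 -0.66075135] [0.76490199 0.67767767 0.64667738]
 flange [ 0.54184517 -0.31546529  0.07828457] 164
 racktop [0.58329448 0.31295309 0.04272108] [-0.14065997  0.99005796] 1183
 small [0.88051822 0.34762559 0.3547262 ]
side pestle [0.50426342 0.18705989 0.28733198] 0.8771325790569886 [0.43727682 0.86414081 0.74207373]
 rim [0.58383098 0.020972   0.04152365] 617
 block [ 0.63867337 -0.00731055  0.02986976]
 bar [ 0.5675193  -0.21533174  0.08672976] 105 [-0.32807517  0.94465162] [0.44567282 1.15636107 0.81108364]
 flange [ 0.57570082 -0.26807827  0.03036406] 165
 racktop [0.57361351 0.32057911 0.04291032] [0.0659078  0.99782572] 1830
 small [0.43617458 0.56142981 0.34245439]
```

View pics/c1.png

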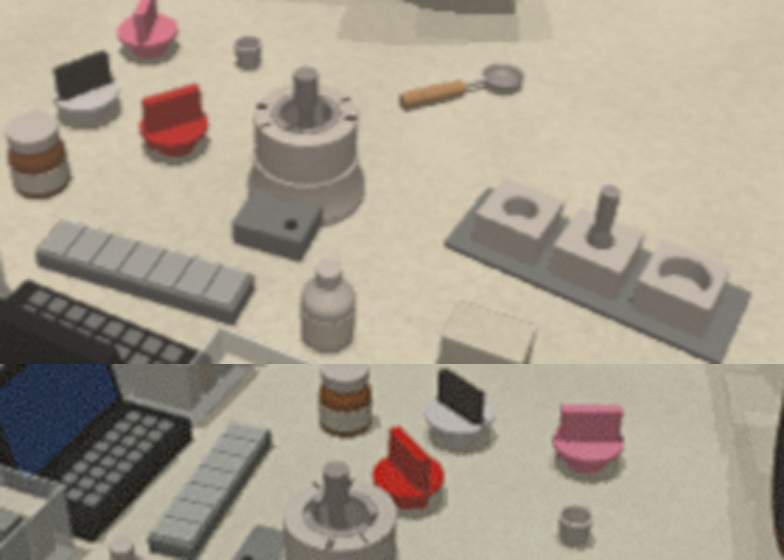

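The crop confirms the lid is the white flange with the black bar at (87,85); the red and pink ones are the decoys. The medium socket is the smaller empty hole at (520,208); the one at (685,270) is clearly larger. Next I'll do cleaner fits, discarding missing depth.

```bash
cat > fit.py <<'E'
from h import *
from scipy.optimize import least_squares
def circ(p,r=None,c0=None):
    c0=p.mean(0) if c0 is None else c0
    f=(lambda x:np.hypot(p[:,0]-x[0],p[:,1]-x[1])-(x[2] if r is None else r))
    return least_squares(f,[*c0[:2],.03],loss='soft_l1',f_scale=.001).x
def sel(P,c,r,z0,z1): return P[(np.hypot(P[:,0]-c[0],P[:,1]-c[1])<r)&(P[:,2]>z0)&(P[:,2]<z1)]
E
python3 - <<'E'
from fit import *
for n in("scene","side"):
    z=np.load(n+"0.npz"); ok=z["d"]>0; P=cloud(z["d"],z["K"],z["T"])[ok]; C=z["im"][ok].astype(int)
    c=(.584,.019)
    h=sel(P,c,.035,.144,.155); print(n,"pestle",circ(h[:,:2],.012),h[:,:2].mean(0),h[:,2].mean(),len(h))
    w=sel(P,c,.06,.07,.094); w=w[np.hypot(w[:,0]-c[0],w[:,1]-c[1])>.045]; m=circ(w[:,:2],.052,c); print(" mill wall",m[:2],len(w))
    r=sel(P,c,.06,.098,.103); r=r[np.hypot(*(r[:,:2]-c).T)>.03];print(" rim mid", (r[:,:2].max(0)+r[:,:2].min(0))/2,np.ptp(r,0),r[:,2].mean())
    b=sel(P,c,.11,.026,.033); b=b[np.hypot(*(b[:,:2]-m[:2]).T)>.066]; d=b[:,:2].mean(0)-m[:2]; print(" block dir",np.arctan2(d[1],d[0]),cv2.minAreaRect((b[:,:2]*1000).astype(np.float32)),len(b))
    i=(P[:,2]>.028)&(P[:,2]<.08)&(abs(P[:,0]-.57)<.06)&(abs(P[:,1]+.28)<.08)
    p,col=P[i],C[i]; dark=col.sum(1)<200
    t=p[dark&(p[:,2]>.067)]; print(" bartop",t.mean(0),len(t),cv2.minAreaRect((t[:,:2]*1000).astype(np.float32)))
    f=p[~dark&(p[:,2]>.0295)&(p[:,2]<.034)]; print(" flange",circ(f[:,:2],.038),len(f),np.median(f,0))
    i=(P[:,2]>.041)&(P[:,2]<.046)&(abs(P[:,0]-.58)<.09)&(abs(P[:,1]-.31)<.17)
    t=P[i]; R=cv2.minAreaRect((t[:,:2]*1000).astype(np.float32)); print(" rack",R)
    H=np.zeros((400,400),np.uint8)
E
```

```text
scene pestle [0.5857783  0.01919813 0.03      ] [0.58863862 0.01978083] 0.1490645721832466 46
 mill wall [0.58275236 0.01677086] 248
 rim mid [0.58388972 0.01745239] [0.10282211 0.10200051 0.0048801 ] 0.10006239974307937
 block dir 0.10869105651674942 ((663.8119506835938, 24.974620819091797), (52.005855560302734, 76.40237426757812), 6.776973724365234) 310
 bartop [ 0.58017784 -0.26379317  0.07018686] 40 ((581.177490234375, -263.47467041015625), (10.063575744628906, 59.310951232910156), 66.30591583251953)
 flange [ 0.56927221 -0.27968011  0.03      ] 129 [ 0.58736257 -0.2529293   0.03172581]
 rack ((567.8743896484375, 316.1777038574219), (224.23143005371094, 68.12811279296875), 83.28546905517578)
side pestle [0.58737093 0.01907507 0.03      ] [0.58641634 0.02212453] 0.1493445114935216 64
 mill wall [0.58518807 0.01806874] 286
 rim mid [0.58338812 0.01965954] [0.10241736 0.10276285 0.00499509] 0.100402987885337
 block dir 0.1578567752943185 ((666.6898193359375, 27.499544143676758), (46.87361145019531, 78.56609344482422), 12.279390335083008) 247
 bartop [ 0.57711177 -0.26095276  0.07112485] 48 ((577.9978637695312, -262.3764343261719), (12.117766380310059, 61.07583999633789), 65.82135772705078)
 flange [ 0.57694268 -0.27999335  0.03      ] 138 [ 0.58268566 -0.25264819  0.03195938]
 rack ((567.1634521484375, 318.02923583984375), (226.44296264648438, 67.3465805053711), 83.29779815673828)
```

Coarse results: mill (0.584,0.018) with yaw about 0.15, lid (0.579,-0.262) with yaw about -0.42, medium socket about (0.558,0.238). Rim height is 0.100 and rack top 0.043, matching the description. Now wrist close-ups.

```bash
cat >> h.py <<'E'
def wcloud(d,K,T):
    v,u=np.mgrid[:d.shape[0],:d.shape[1]]
    x=(u-K[0,2])/K[0,0]; y=(v-K[1,2])/K[1,1]; th=np.hypot(x,y); k=np.where(th>1e-6,np.tan(th)/np.maximum(th,1e-9),1)
    p=np.stack([x*k*d,y*k*d,d],-1)
    p[th>1.2]=0
    return p@T[:3,:3].T+T[:3,3]
def ortho(im,K,T,c,half,z,res=.0005):
    "top-down resample of wrist picture on plane z"
    n=int(2*half/res); g=(np.arange(n)-n/2+.5)*res
    X,Y=np.meshgrid(c[0]+g,c[1]-g)   # image right=+x, up=+y
    p=np.stack([X,Y,np.full_like(X,z)],-1)-T[:3,3]; q=p@T[:3,:3]
    r=np.hypot(q[...,0],q[...,1]); th=np.arctan2(r,q[...,2])
    u=K[0,2]+K[0,0]*th*q[...,0]/r; v=K[1,2]+K[1,1]*th*q[...,1]/r
    return cv2.remap(im,u.astype(np.float32),v.astype(np.float32),cv2.INTER_CUBIC)
E
python3 - <<'E'
from h import *
pi=np.pi
movep([0.45,0.018,0.30],[pi,0,0.15+pi])
o=[]
for n,p,y in(("m",[.52,.018,.26],.15+pi),("r",[.50,.23,.22],pi-.117)):
    movep(p,[pi,0,y])
    im,d,K,T=snap("wrist"); np.savez(f"w{n}.npz",im=im,d=d,K=K,T=T); o.append(im); print(K[0],T.round(3).tolist(),observe()["time_s"])
save("pics/w1.png",np.hstack(o),.625)
a=ortho(o[0],*[np.load("wm.npz")[k] for k in "KT"],(.584,.018),.07,.1)
b=ortho(o[1],*[np.load("wr.npz")[k] for k in "KT"],(.558,.238),.07,.043)
save("pics/o1.png",np.hstack([a,b]),1.4)
E
```

```text
[309.70691629   0.         314.94096843] [[-0.148, 0.944, 0.293, 0.445], [0.989, 0.141, 0.045, 0.006], [0.001, 0.297, -0.955, 0.403], [0.0, 0.0, 0.0, 1.0]] 2.7417
[309.70691629   0.         314.94096843] [[0.116, 0.947, 0.3, 0.424], [0.993, -0.111, -0.035, 0.238], [-0.0, 0.302, -0.953, 0.365], [0.0, 0.0, 0.0, 1.0]] 3.6667
```

View pics/o1.png

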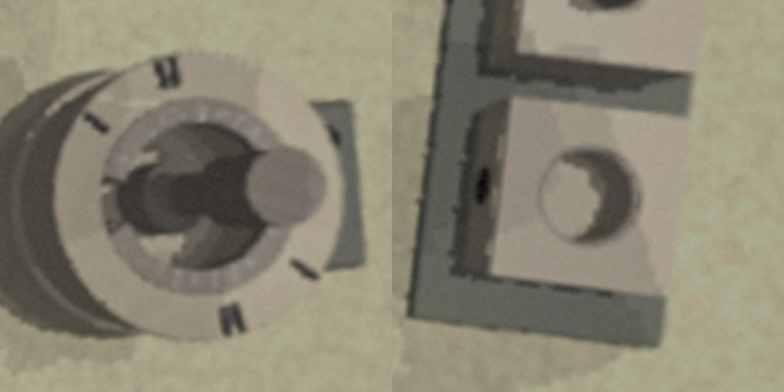

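The top-down wrist resample gives 2.8 px/mm. Left: rim centre (199,196) → mill (0.585,0.018). The single ribs at (304,268)/(95,122) and double ribs at (232,320)/(166,72) both put the gap at yaw 0.09. Pestle head top at (286,187) → (0.588,0.0187) at z=0.15. Right: hole centre (590,196), block 64 mm → socket (0.5587,0.238). Now I'll pick up the pestle and hover over the socket.

```bash
python3 - <<'E'
from fit import *
pi=np.pi
z=np.load("wm.npz"); P=wcloud(z["d"],z["K"],z["T"])[z["d"]>0]; h=sel(P,(.588,.019),.02,.146,.153); print("head",circ(h[:,:2],.012),h.mean(0),(h.max(0)+h.min(0))/2,len(h))
yaw=pi-.117
movep([.5879,.0188,.25],[pi,0,yaw])
print(move_l([.5879,.0188,.116],feed=.12,max_force=15))
f0=observe()["ft_force"]
gripper_to(0.0,40); o=observe(); print(o["opening"],o["grasp_force"],o["eef_pos"],o["ft_force"]-f0)
move_l([.5879,.0188,.220],feed=.1); print(observe()["ft_force"])
move_l([.5587,.238,.220],feed=.2)
move_l([.5587,.238,.140],feed=.15)
o=observe(); print(o["eef_pos"],o["opening"],o["time_s"],o["tcp_rot"])
im,d,K,T=snap("wrist"); np.savez("wh.npz",im=im,d=d,K=K,T=T)
save("pics/w2.png",np.hstack([im[100:,100:540],]),1.5)
E
```

```text
head [0.58749007 0.01888283 0.03      ] [0.58582906 0.01868541 0.1511888 ] [0.58677183 0.01884041 0.14953204] 501
False
0.02304701302356772 39.42662984132767 [0.58815265 0.01884474 0.11632873] [-0.37261208  0.1308142   1.29123814]
[-0.30349955  0.42170893 -0.94963448]
[0.55934502 0.23780632 0.14075914] 0.022896564792495706 9.575 [3.14121933e+00 9.31534402e-04 3.02403579e+00]
```

View pics/w2.png

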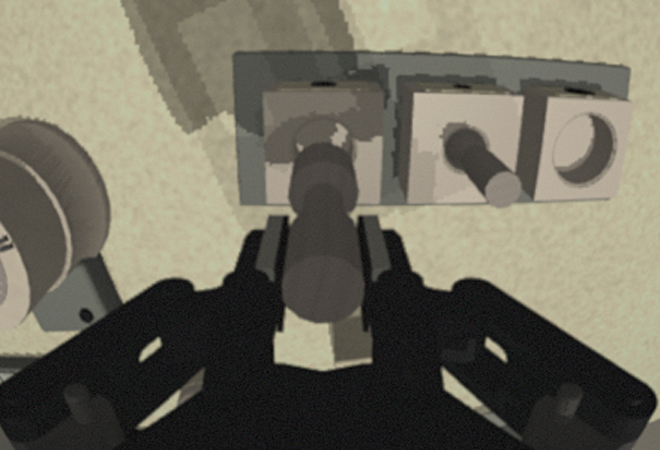

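The pestle is held upright, with its foot right above the medium hole (320,140 in the picture). Inserting with a force limit.

```bash
python3 - <<'E'
from h import *
tx,ty=.5587,.238
zh=.116-.032
hit=move_l([tx,ty,zh+.028],feed=.08,max_force=10); 
for i in range(9):
    a=i*2.4; r=0 if i==0 else .0007*np.sqrt(i)
    x,y=tx+r*np.cos(a),ty+r*np.sin(a)
    if i: move_l([x,y,observe()["eef_pos"][2]+.003],feed=.05); 
    hit=move_l([x,y,zh-.003],feed=.04,max_force=10)
    o=observe(); print(i,hit,o["eef_pos"],o["ft_force"])
    if o["eef_pos"][2]<zh+.004: break
print(o["time_s"])
E
```

```text
0 True [0.55853556 0.23792977 0.08430625] [0.03394518 0.02806347 3.27572387]
10.7833
```

It bottomed at the expected height, z=0.0843. Now I'll release, take a check picture and look at the lid.

```bash
python3 - <<'E'
from h import *
pi=np.pi
gripper_to(.05); p=observe()["eef_pos"]; move_l([p[0],p[1],.24],feed=.2)
im,d,K,T=snap("wrist"); sm,sd,sK,sT=snap("side"); a=cv2.resize(sm[240:360,200:340],(560,480))
P=cloud(sd,sK,sT)[sd>0]; h=P[(np.hypot(P[:,0]-.558,P[:,1]-.238)<.025)&(P[:,2]>.09)]; print("top",h[:,2].max(),h.mean(0))
gripper_to(.085)
movep([.45,.0,.28],[pi,0,pi-.42])
movep([.52,-.235,.26],[pi,0,pi-.42])
im,d,K,T=snap("wrist"); np.savez("wl.npz",im=im,d=d,K=K,T=T); print(T[:3,3],observe()["time_s"])
b=ortho(im,K,T,(.579,-.262),.06,.072); save("pics/o2.png",np.hstack([a[:, :420],cv2.resize(b,(380,480)) if 0 else cv2.resize(b,(480,480))])[:, :],.88)
E
```

```text
top 0.6151709563710732 [0.55254886 0.23966436 0.39105379]
[ 0.45062479 -0.20283274  0.40411767] 14.675
```

View pics/o2.png

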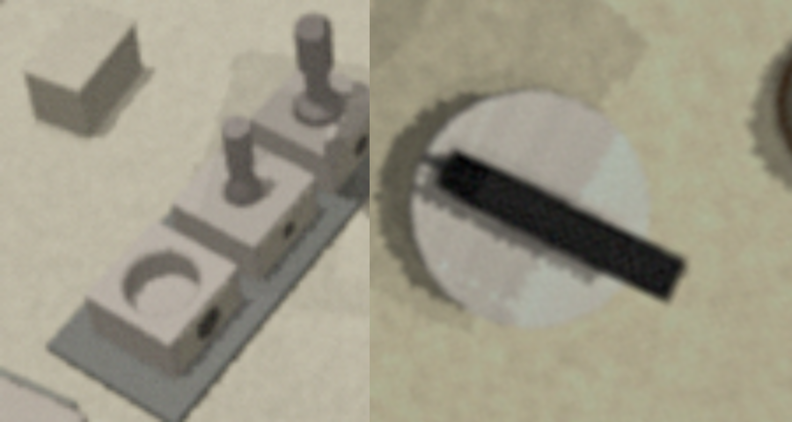

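The pestle stands home in the medium socket next to the small pestle. The lid's bar is at (576,232) with slope -0.45 rad, and the flange centre mapped to z=0.032 is (0.578,-0.268), diameter 76 mm ✓. Now I'll grip it, carry it over the mill and check.

```bash
python3 - <<'E'
from fit import *
pi=np.pi
z=np.load("wl.npz"); ok=z["d"]>0; P=wcloud(z["d"],z["K"],z["T"])[ok]; C=z["im"][ok].astype(int)
i=(P[:,2]>.069)&(P[:,2]<.076)&(np.hypot(P[:,0]-.578,P[:,1]+.268)<.045)&(C.sum(1)<200)
R=cv2.minAreaRect((P[i,:2]*1000).astype(np.float32)); print("bar",R,i.sum())
c=[.578,-.268]
if abs(R[0][0]-578)>6 or abs(R[0][1]+268)>6: raise SystemExit("check")
gripper_to(.048)
movep([*c,.15],[pi,0,pi-.445])
print(move_l([*c,.040],feed=.1,max_force=10))
gripper_to(0,100); o=observe(); print(o["opening"],o["grasp_force"],o["eef_pos"],o["tcp_rot"])
move_l([*c,.19],feed=.12); print(observe()["ft_force"])
movep([.585,.0182,.195],[pi,0,pi+.09])
o=observe(); print(o["eef_pos"],o["opening"],o["tcp_rot"],o["time_s"])
im,d,K,T=snap("wrist"); np.savez("wi.npz",im=im,d=d,K=K,T=T)
save("pics/w3.png",im[60:,60:580],1.5)
E
```

```text
bar ((576.94482421875, -268.0268859863281), (13.050666809082031, 61.4574089050293), 63.426944732666016) 544
False
0.012674801277951243 98.23395609855652 [ 0.57858475 -0.26836957  0.04088692] [-3.14144566e+00  1.53751803e-03  2.69658296e+00]
[-1.60843973 -0.03567896 -1.5514097 ]
[0.58523401 0.01715394 0.19496058] 0.01235988235494784 [-3.14090899e+00  8.49059633e-05 -3.05292056e+00] 19.875
```

View pics/w3.png

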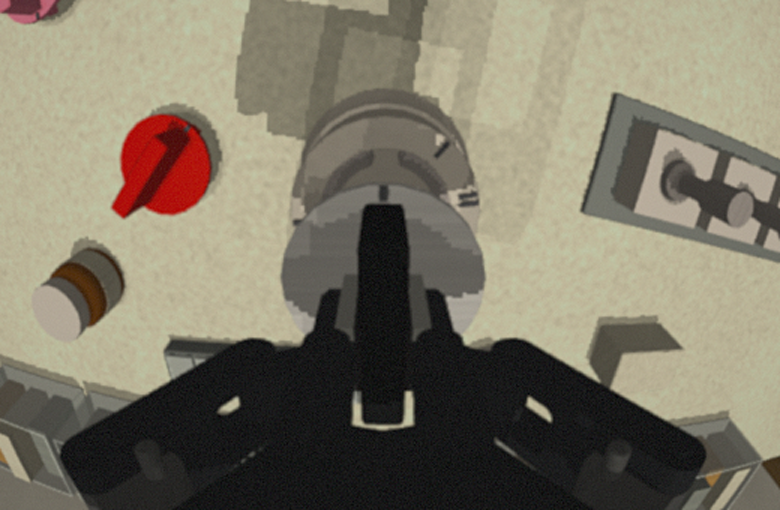

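The lid is held level with its bar in line with the gap axis, the mill mouth is directly below, and the pestle is still in the rack at right. Lowering gently.

```bash
python3 - <<'E'
from h import *
pi=np.pi
zs=.0409+.074
for i,(dx,dy) in enumerate([(0,0),(.001,0),(-.001,0),(0,.0015),(0,-.0015),(.002,0),(-.002,0)]):
    x,y=.5858+dx,.0184+dy
    z=observe()["eef_pos"][2]
    if i: move_l([x,y,z+.004],feed=.05)
    else: move_l([x,y,.150],feed=.12)
    hit=move_l([x,y,zs-.003],feed=.04,max_force=8)
    o=observe(); print(i,hit,o["eef_pos"],o["ft_force"],o["torque"])
    if o["eef_pos"][2]<zs+.003: break
print(zs,o["time_s"],o["opening"])
E
```

```text
0 True [0.58525582 0.01847244 0.11487213] [-1.72986584 -0.3244967   3.96563593] [-0.01954487 -0.06178799  0.01323127]
0.1149 21.2583 0.012329195438934524
```

Seated at the expected z. Twisting most of the way now, then checking against the rib.

```bash
python3 - <<'E'
from h import *
pi=np.pi
p=[.5855,.0184,.1142]
for t in(.2,.4,.55,.66):
    move_l(p,feed=.05,rotation=[pi,0,pi+.09-t])
    o=observe(); print(t,o["eef_pos"],o["tcp_rot"][2],o["ft_force"],o["torque"],o["time_s"],o["opening"])
for n in("wrist","scene","side"):
    im,d,K,T=snap(n); np.savez(f"t{n}.npz",im=im,d=d,K=K,T=T)
im,K,T=[np.load("twrist.npz")[k] for k in("im","K","T")]
a=cv2.resize(im[60:,120:520],(470,400),interpolation=cv2.INTER_CUBIC)
s=np.load("tscene.npz")["im"]; b=cv2.resize(s[170:250,280:360],(400,400),interpolation=cv2.INTER_CUBIC)
q=np.hstack([a,b])
save("pics/t1.png",q,.9)
E
```

```text
0.2 [0.58602715 0.01830128 0.11487771] 3.0346918802072596 [-0.96009952 -0.2187669   4.69708002] [-0.06354097  0.1865028  -0.09694241] 21.6083 0.012444647182753751
0.4 [0.58594986 0.01802399 0.11487276] 2.8340262682135937 [-0.75080647 -1.1469987   5.23305086] [-0.21393072  0.24827793 -0.08817371] 21.9583 0.012644421358022656
0.55 [0.585935   0.01788333 0.11486415] 2.6839814699600697 [-2.03469856 -1.45291274  5.5870848 ] [-0.24725892  0.26970239 -0.09762568] 22.2583 0.012638860666614094
0.66 [0.58594218 0.01779031 0.11485787] 2.57392516429643 [-2.17533658 -1.8258743   5.34936665] [-0.2854623   0.25861568 -0.06366728] 22.5167 0.012446673304214662
```

View pics/t1.png

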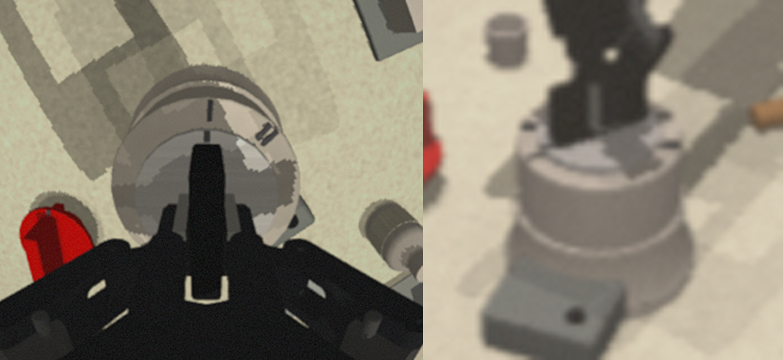

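The lid's index mark (207,137) is just short of the single rib (210,110). I'll finish to 0.70 and check the alignment enlarged.

```bash
python3 - <<'E'
from h import *
pi=np.pi
p=[.5855,.0184,.1142]
move_l(p,feed=.03,rotation=[pi,0,pi+.09-.70]); hold(.3)
o=observe(); print(o["eef_pos"],o["tcp_rot"],o["ft_force"],o["torque"],o["time_s"],o["opening"],o["grasp_force"])
im,d,K,T=snap("wrist")
# rim plane (rib) and flange plane (lid mark), centred on the mill axis
a=ortho(im,K,T,(.5853,.0183),.055,.1,.00025); b=ortho(im,K,T,(.5853,.0183),.055,.106,.00025)
save("pics/t2.png",np.hstack([a,b])[:300],.9)
E
```

```text
[0.58592465 0.01777127 0.11487924] [-3.14129876e+00  1.31153274e-03  2.53440965e+00] [-1.97656336 -2.55211767  5.22864191] [-0.29864854  0.35822188 -0.03117215] 23.2167 0.012819290306527089 98.60947251319885
```

View pics/t2.png

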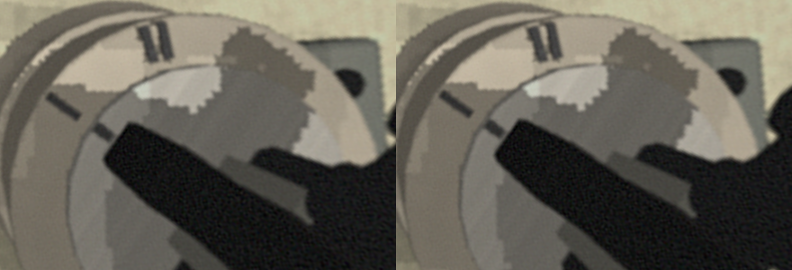

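On the rim plane the rib sits at (63,106), 0.598 rad off the -x axis. On the flange plane the lid's mark at (493,129) is at 0.599 rad. The lid is therefore at the half-way rib, well before the double rib, and seated at z=0.1149 with a 99 N grip. Handing in.

```bash
python3 -c "
from plant import *
print(job_done())"
```

```text
the job is handed in; nothing more can be done
None
```

The job is handed in: the pestle stands home in the medium socket, and the lid is seated at the half-way rib (0.70 rad), still gripped, about 23 s in and never near the lock; no verdict came back.

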